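# Pin the weld jig shut at the stop

## Task

With the jig lid still open, slide the jig carriage along its rail until it is fully home against the end stop by the weld head, and only then swing the hinged lid down onto the carriage. Take the long round-knobbed pin from the stand, put it through the hole in the lid into the hole in the carriage, and push it down until its collar presses the sprung lid fully shut. Finish while still holding the pin pressed down, touching the jig only through the pin, with the carriage still home; leave everything else where it is.

Things in the scene. Friction and masses are not known exactly. Their poses are not given: they have to be found in the camera images.
- jig: Welding jig fixed to the table: grey aluminium base plate 100 x 500 x 8 mm carrying two rails. Origin on the table under the rails, about midway along the carriage's travel; z up. Its +y axis is the sliding direction, towards the end stop and the weld head.
- end_stop (a point): Middle of the end stop's face that the carriage meets, 23 mm above the table, at jig y = +132 mm; the stop is a dark steel bar 80 x 14 x 30 mm, top 38 mm above the table. Axes as the jig's.
- weld_head (a point): Top centre of the grey weld head column, 70 x 70 mm, 148 mm above the table, at jig y = +270 mm. From it a black holder (90 to 120 mm high, to jig y = +207 mm) and two copper electrodes (to jig y = +166 mm at 66 mm height) reach towards the stop. Fixed; keep clear of it.
- carriage (a joint): Travel of the steel carriage along jig +y (m): 0 farthest from the weld head, 0.142 hard against the end stop. Block 100 (x) x 120 (y) x 38 mm, top face 50 mm above the table, centre at jig x = 0, y = -70 mm + travel. It slides with about 3 N of friction and stays where it is left.
- carriage_post (a point): Centre of the top of the round upright steel post that moves the carriage: 14 mm diameter, 50 mm tall above a low ledge (ledge top 24 mm above the table), top 74 mm above the table; it stands 84 mm from the carriage's centre on the jig's -x side (27 mm clear of the block). Axes as the jig's.
- lid (a joint): Opening angle of the lid (rad): 0 fully shut against a hard stop, 1.55 widest; starts open. It shuts by pushing its outer (upper) face towards jig +y and down. Aluminium plate 90 mm wide (jig x), 8 mm thick, 6 to 115 mm from the hinge axis, which lies at mid-thickness; 0.2 kg. The hinge has about 0.12 N m of friction, so the lid stays where it is left.
- plunger_top (a point): Top of a small brass spring plunger (8 mm diameter) in the carriage's top, under the lid. When the lid is let go it holds it ajar at about 0.055 rad (about 5 mm up at the lid's hole, nearly level); about 5 to 7 N down at the lid's hole shuts the lid fully.
- lid_hinge (a point): Middle of the lid's hinge axis, 55 mm on the jig's -y side of the carriage's centre, 56 mm above the table; moves with the carriage. Axes as the jig's.
- lid_hole (a point): Centre of the pin hole in the lid, 13 mm diameter, right through, on the outer (upper) face, 60 mm above the table when fully shut; 95 mm from the hinge axis, 20 mm from the free edge. A 32 mm square window lies 27 to 59 mm from the hinge axis; from 62 to 85 mm the plate is solid. Turns with the lid.
- carriage_hole (a point): Centre of the mouth of the pin hole in the carriage's top face: 13 mm diameter, 30 mm deep, upright, 40 mm on the jig's +y side of the carriage's centre, 50 mm above the table. It lies under the lid's hole when the lid is down. z up.
- stand: Grey plastic pin stand fixed to the table, 120 x 50 x 40 mm, origin under its centre, two 13 mm through-holes at x = -32 and +32 mm: the pin stands in one, the plug in the other.
- pin: Long steel pin, loose, 70 to 120 g, upright in the stand: shank 10 mm diameter, 36 mm long, tapered foot; collar 24 mm diameter, 5 mm thick (36 to 41 mm above the origin), resting on the stand's top; ROUND knob 16 mm diameter, 41 to 73 mm above the origin, to grip. Origin at the tip of the foot, on the axis, 4 mm above the table at the start; z up to the knob.
- pin_tip (a point): Tip of the pin's foot, same as the pin's origin.
- plug: Bystander in the stand's other hole: steel plug with a SQUARE flat head 26 x 26 x 14 mm; leave it. Origin on its axis 36 mm below the head's underside.
- cell: Bystander: blue upright battery cell 18 mm diameter, 65 mm tall, origin under its centre.
- tape: Bystander: amber tape roll 60 mm diameter, 19 mm tall, lying flat, origin under its centre.
- bottle: Bystander: white bottle 52 mm diameter, 120 mm tall, origin under its centre.
- tray: Bystander: white compartment tray 100 x 150 x 30 mm, origin under its centre.
- tweezers: Bystander: steel tweezers 120 mm long lying flat, origin under the middle.
- driver: Bystander: screwdriver 150 mm long lying flat, origin under it.

How it is judged:
By the outcome, as a careful person would: the job done as asked, in the order asked, and still so for the second after the job is handed in, while the arm keeps its last pose, push and grip.
It also fails if it takes over 70 s, if anything falls off the work surface, if the arm or the gripper's body presses on something with over 40 N, if the wrist force passes 120 N, or if a joint passes its speed limit or range.

## Robot

A 7-joint arm with a two-finger parallel gripper is mounted at the origin on the work surface. World frame = base frame: x ahead of the robot, y to its left, z up, the work surface at z = 0. Lengths are in mm, angles in rad, forces in N, time in s.
With the tool pointing down it reaches from about 400 to 850 mm from the base axis. Payload 10.4 kg.
Tool frame: the origin (TCP) lies at the very end of the fingers, on their centre line; the grasp point (between the pads) lies 19 mm behind it; z points along the fingers, y is the line along which they close (so a half turn about z gives the same grasp; the last joint's range is limited). The gripper opens to 85 mm and grips with 20 to 120 N. Pads are 22 mm wide; open, the fingers measure 114 mm over their backs; the gripper's body (76 mm by 85 mm) begins 54 mm behind the grasp point. The pads swing forward as they close: fully open they stand 13 mm farther back than shut.
Start: joints at [1.159, 0.332, -0.065, 1.46, 0.022, 1.35, -0.088], TCP at [236.947, -578.366, 231.338] pointing down, gripper open.
Joint ranges: [-2.6, 2.6], [-0.5, 2.12], [-1.47, 1.34], [0.16, 2.42], [-1.27, 4.41], [0.06, 2.06], [-2.6, 2.6]. Speed limits (rad/s): [2.22, 2.22, 2.79, 2.79, 3.14, 3.14, 3.14].

## Interface

Orientations are given as [roll, pitch, yaw] about the fixed x, y, z axes, in that order (R = Rz(yaw) Ry(pitch) Rx(roll)).
In Python, from station import env gives the robot as it stands.
- The arm moves only by the shell command python3 drive.py [FORCE], which reads ROWS from standard input. ROWS is 1 to 12 rows, parted by a bar, with the numbers parted by commas; each row has 5 numbers: the finger opening in mm, then dx, dy, dz in units of 25 mm, then a turn about the tool's z in units of 0.25 rad; each row is the pose to reach, as a shift and turn from the pose commanded when the command began, along the tool's axes at that moment; what a row does not reach only later rows make up. A row lasts 1/12 s, in which the tool goes at most 41.7 mm and 0.125 rad, less where a joint would pass 70% of its speed; a pose out of reach is approached as far as the arm can. The fingers move at their own pace and stop on an object; FORCE is the grip in N (left out, the last holds). Time passes only in rows, so rows that do not move let the fingers close. It prints the time, the measured TCP pose, the force, the opening and the grip force at its end. Input that does not fit is refused with a message, and nothing moves.
- env.state(): the state, without advancing time (a new reading comes with each control period).
- env.snapshot(name): name is "scene" or "top" or "wrist"; returns the picture (384x512x3 uint8, red, green, blue); there is no depth.
- env.camera_model(name): a dict with "fov_y" (degrees; the focal length in pixels is half the picture's height over the tangent of half this angle, whatever the lens; pixels are square), "cx", "cy" (the principal point, pixels), "dist_coeffs" ([k1, k2, p1, p2, k3] as OpenCV has them; the pictures are not rectified), "extrinsics" (4x4, takes a point from world to camera coordinates); the wrist camera has in their place "mount" (4x4, takes a point from camera to tool coordinates, whose origin is the TCP and whose axes are the flange's). Camera axes: x right, y down, z forward; pixel columns grow to the right and rows downward; lengths in mm; the calibration is good to about 2 mm. A picture is of the moment at which its call begins: read the wrist's pose just before it. camera_model takes no time and is no camera call.
- env.sign_off(): hands the job in; it is judged then, once.
The state is a dict: "t": time; "joints": joint angles; "joint_vel": joint speeds; "joint_torque": joint torques, N m; "eef_pos": TCP position; "tool_rot": TCP orientation; "force": force on the tool from outside, world axes, zero at the start; "wrist_torque": the same for the moment, N m; "opening": finger opening in mm; "grip_force": force on a finger pad.
Only numpy, scipy, OpenCV 4.12 (cv2) and the standard library are available. Lean on these libraries where they do the work, as an engineer would, in place of code of your own. Each camera call takes 0.05 s, during which the arm holds its last target. There are 200 camera calls.

## Working session

There is one attempt and no reset: what is moved stays moved. The work goes in short steps, Python scripts to look and compute and a shell command to move; the robot and the scene stay as the last step left them, time stands still between calls to the robot, and variables do not carry over. Pictures are saved under pics/ and viewed, at most 10 in all, crops included, and the job is handed in when it is done.

```bash
ls; mkdir -p pics; python3 - <<'E'
from station import env
import cv2
for n in("scene","top"):
    cv2.imwrite(f"pics/{n}0.png",env.snapshot(n)[:,:,::-1]); print(n,env.camera_model(n))
print(env.camera_model("wrist")); print(env.state())
a=[cv2.imread(f"pics/{n}0.png") for n in("scene","top")]
E
```

```text
drive.py
pics
station.py
scene {'fov_y': 50.08337831123062, 'cx': 257.5003288448729, 'cy': 188.7165726855986, 'dist_coeffs': array([-0.04398762,  0.        ,  0.        ,  0.        ,  0.        ]), 'extrinsics': array([[ 3.35644990e-01,  9.41966267e-01, -6.48021074e-03,
        -1.88956814e+02],
       [ 6.63046290e-01, -2.41134479e-01, -7.08677487e-01,
        -2.94863341e+02],
       [-6.69112889e-01,  2.33567368e-01, -7.05502818e-01,
         1.58070161e+03],
       [ 0.00000000e+00,  0.00000000e+00,  0.00000000e+00,
         1.00000000e+00]])}
top {'fov_y': 42.64438748337376, 'cx': 259.09611323659004, 'cy': 186.6911174075914, 'dist_coeffs': array([0.0479013, 0.       , 0.       , 0.       , 0.       ]), 'extrinsics': array([[-2.63735533e-02, -9.99648659e-01, -2.64471982e-03,
         4.33908145e+01],
       [-9.98283657e-01,  2.64757433e-02, -5.22376857e-02,
         5.54171557e+02],
       [ 5.22893533e-02,  1.26248718e-03, -9.98631178e-01,
         1.39028514e+03],
       [ 0.00000000e+00,  0.00000000e+00,  0.0000000
[... 559 characters left out ...]
: 0.1, 'joints': array([ 1.15940458,  0.33279124, -0.06471215,  1.46088247,  0.02158486,
        1.34988009, -0.08847825]), 'joint_vel': array([-0.001173  , -0.00041048, -0.00035136, -0.00159415,  0.00047821,
       -0.00034302,  0.00170657]), 'joint_torque': array([ 2.21996386e-03, -6.26741338e+01,  4.98007808e-02, -3.92427850e+01,
        1.64327910e-02,  6.89082328e-03, -8.67221593e-05]), 'eef_pos': array([ 236.79824917, -578.03569464,  230.59439568]), 'tool_rot': array([-3.14032685e+00,  3.90670988e-05,  3.88841422e-01]), 'force': array([ 0.52309625, -0.23473842, -0.04732138]), 'wrist_torque': array([ 0.0288652 , -0.01167952, -0.03316736]), 'grip_force': 0.0, 'opening': 85.1513792564682}
```
```bash
python3 - <<'E'
import cv2,numpy as np
a=[cv2.imread(f"pics/{n}0.png") for n in("scene","top")]
for n,i in zip("st",a): cv2.imwrite(f"pics/{n}1.png",cv2.resize(i,(768,576),interpolation=cv2.INTER_CUBIC))
E
```

View pics/s1.png

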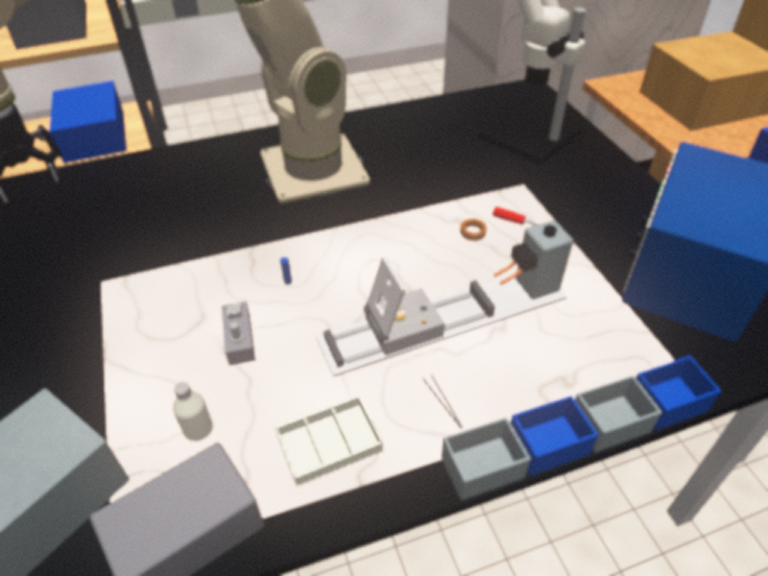

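View pics/t1.png

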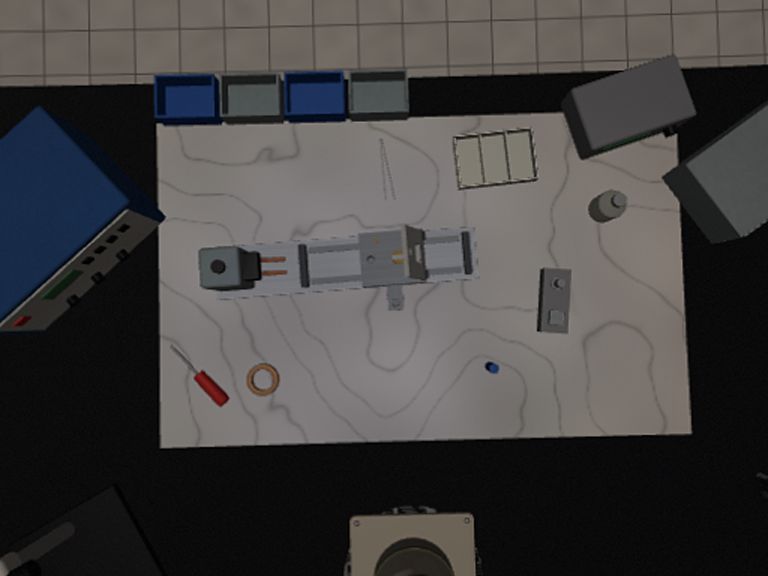

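The scene view shows the jig in the middle with its lid open and the carriage mid-rail. The stand is at (237,335), and its far part looks square. In the top view the jig runs from (218,268) to (475,250), the post is at (396,300), and the stand's round knob is at (557,284) with the square plug at (556,317). I'll enlarge both for exact pixels.

```bash
python3 - <<'E'
import cv2,numpy as np
def crop(n,x0,y0,w,h,s):
    i=cv2.imread(f"pics/{n}0.png")[y0:y0+h,x0:x0+w]
    i=cv2.resize(i,None,fx=s,fy=s,interpolation=cv2.INTER_CUBIC)
    i=cv2.convertScaleAbs(i,alpha=1.3)
    for k in range(0,w,10):
        cv2.line(i,(k*s,0),(k*s,6),(0,0,255),1)
        if k%20==0: cv2.putText(i,str(x0+k),(k*s,16),0,.35,(0,0,255),1)
    for k in range(0,h,10):
        cv2.line(i,(0,k*s),(6,k*s),(0,0,255),1)
        if k%20==0: cv2.putText(i,str(y0+k),(8,k*s+4),0,.35,(0,0,255),1)
    return i
cv2.imwrite("pics/tz.png",crop("top",130,140,264,90,3))
A=crop("scene",140,140,256,120,3)
cv2.imwrite("pics/z.png",np.vstack([crop("top",130,142,256,88,3)[:, :768],A]))
E
```

```text
(no output)
```

View pics/z.png

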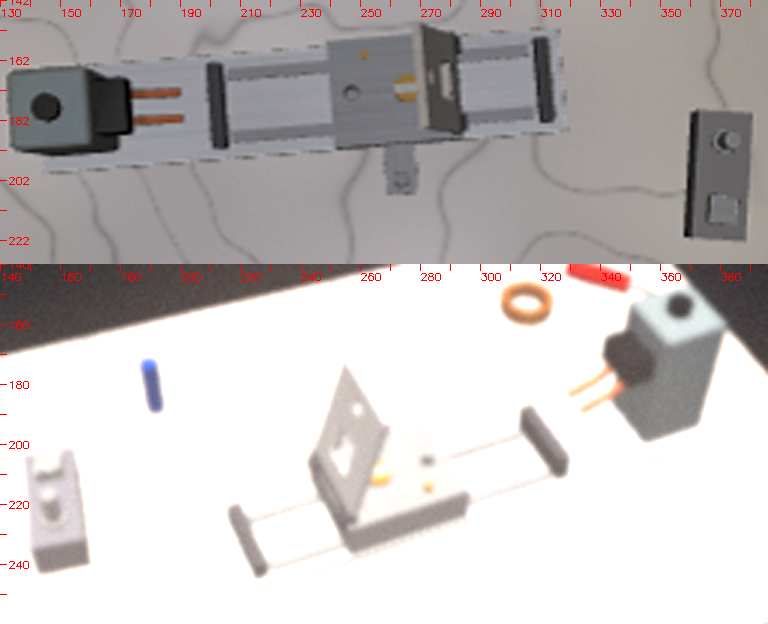

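The crop gives these pixel positions:
- **Top view:** pin knob (372,188), plug (371,211), carriage hole (247,172.5), post top about (264,201), stop top (202,177).
- **Scene view:** knob about (157,221), carriage hole (282.3,205.7), stop top about (321.5,197).

```bash
cat > h.py <<'E'
from station import env
import numpy as np, cv2
from scipy.spatial.transform import Rotation as Ro
def ray(n,uv,st=None):
    m=env.camera_model(n); f=192/np.tan(np.radians(m["fov_y"]/2))
    K=np.array([[f,0,m["cx"]],[0,f,m["cy"]],[0,0,1]])
    p=cv2.undistortPoints(np.array([[uv]],float),K,np.array(m["dist_coeffs"]))[0,0]
    d=np.array([*p,1])
    if n=="wrist":
        T=np.array(m["mount"]); R=Ro.from_euler("xyz",st["tool_rot"]).as_matrix()
        R2=R@T[:3,:3]; o=np.array(st["eef_pos"])+R@T[:3,3]
    else:
        E=np.array(m["extrinsics"]); R2=E[:3,:3].T; o=-R2@E[:3,3]
    d=R2@d; return o,d/np.linalg.norm(d)
def atz(r,z): return r[0]+r[1]*(z-r[0][2])/r[1][2]
def tri(*rs):
    A=[np.eye(3)-np.outer(d,d) for o,d in rs]; b=sum(a@o for a,(o,d) in zip(A,rs))
    p=np.linalg.solve(sum(A),b); return p,[np.linalg.norm(a@(p-o)) for a,(o,d) in zip(A,rs)]
def rel(p,st=None):  # world point -> tool-axis shift from TCP
    st=st or env.state(); return Ro.from_euler("xyz",st["tool_rot"]).as_matrix().T@(np.array(p)-st["eef_pos"])
E
python3 - <<'E'
from h import *
np.set_printoptions(precision=1,suppress=True)
for n,t,s,z in (("knob",(372,188),(156.7,221),77),("chole",(247,172.5),(282.3,205.7),50),("stop",(202,177),(321.5,197),38),("barS",(310.5,168),(222.5,230),38),("weld",(144.5,177.5),(366.5,154),148)):
    print(n,*tri(ray("top",t),ray("scene",s)),atz(ray("top",t),z),atz(ray("scene",s),z))
print("post",atz(ray("top",(264,201)),74),"plug",atz(ray("top",(371,211)),54))
E
```

```text
knob [ 540.8 -281.5   62.4] [np.float64(0.12273310934139868), np.float64(0.12273310934144013)] [ 540.1 -278.2   77. ] [ 554.3 -281.    77. ]
chole [594.1  62.4  50.8] [np.float64(1.1877746135367957), np.float64(1.1877746135368707)] [593.8  61.3  50. ] [593.9  63.9  50. ]
stop [586.4 190.4  33.3] [np.float64(1.557391510466793), np.float64(1.557391510466708)] [585.4 188.4  38. ] [590.8 189.4  38. ]
barS [ 603.7 -117.4   28.5] [np.float64(0.8132873680315886), np.float64(0.813287368031512)] [ 602.7 -117.2   38. ] [ 611.7 -118.2   38. ]
weld [579.4 322.4 154.9] [np.float64(0.32076274177700614), np.float64(0.32076274177723546)] [579.7 323.7 148. ] [572.7 328.1 148. ]
post [512.5  16.3  74. ] plug [ 477.7 -278.3   54. ]
```

Units first: shifts go in units of 25 mm and turns go in units of 0.25 rad. So 391 mm is 15.64, -164 mm is -6.56, 0.335 rad is 1.34.

```bash
echo '85,5.2,-2.2,0.4,0.48 | 85,10.4,-4.4,0.8,0.96 | 85,15.64,-6.56,1.2,1.34 | 85,15.64,-6.56,1.2,1.34 | 85,15.64,-6.56,1.2,1.34 | 85,15.64,-6.56,1.2,1.34 | 85,15.64,-6.56,1.2,1.34 | 85,15.64,-6.56,1.2,1.34 | 85,15.64,-6.56,1.2,1.34 | 85,15.64,-6.56,1.2,1.34 | 85,15.64,-6.56,1.2,1.34 | 85,15.64,-6.56,1.2,1.34' | python3 drive.py
echo '85,0,0,0,0 | 85,0,0,0,0 | 85,0,0,0,0' | python3 drive.py
python3 - <<'E'
from h import *
import pickle
s=env.state(); i=env.snapshot("wrist"); cv2.imwrite("pics/w1.png",i[:,:,::-1]); pickle.dump(s,open("w1.pkl","wb")); print(s["eef_pos"],s["tool_rot"])
E
```

```text
t: 1.1
eef_pos: [539.1, -273.6, 200.4]
tool_rot: [-3.139, -0.0, 0.061]
force: [0.2, 0.7, 0.6]
opening: 85.0
grip_force: 0.0
t: 1.35
eef_pos: [535.6, -280.0, 201.3]
tool_rot: [3.141, 0.0, 0.051]
force: [-0.6, -0.5, -0.1]
opening: 85.0
grip_force: 0.0
[ 535.59377741 -279.97755008  201.30942503] [3.14099805e+00 3.96975489e-04 5.13208733e-02]
```

View pics/w1.png

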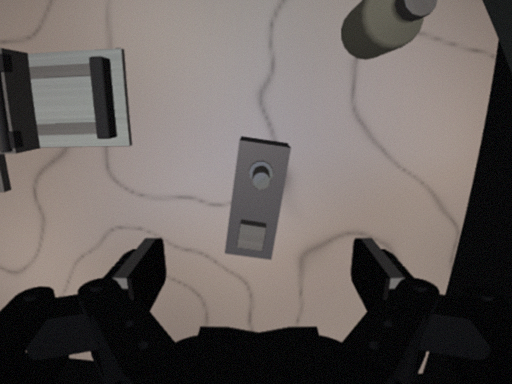

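The wrist view shows the round knob's top at (262,182), the collar around (261,170) and the square plug at (252,236). The bottle is at top right and the jig end at left.

```bash
python3 - <<'E'
from h import *
import pickle
np.set_printoptions(precision=1,suppress=True)
s=pickle.load(open("w1.pkl","rb")); w=ray("wrist",(262,182),s)
print(atz(w,77),tri(w,ray("top",(372,188))),tri(w,ray("scene",(156.7,219))))
print("plug",atz(ray("wrist",(252,236),s),54))
# desired view over jig: TCP (535,60,230)
print(rel((520,40,260)))
E
```

```text
[ 537.  -282.9   77. ] (array([ 538.6, -280.7,   76.7]), [np.float64(2.796781860305559), np.float64(2.796781860305535)]) (array([ 533.4, -281.7,   62.1]), [np.float64(1.608094699234323), np.float64(1.6080946992345448)])
plug [ 476.1 -276.6   54. ]
[   0.8 -320.2  -58.8]
```

```bash
echo '85,0,-1.6,-2.36,0 | 85,0,-3.2,-2.36,0 | 85,0,-6.4,-2.36,0 | 85,0,-9.6,-2.36,0 | 85,0,-12.8,-2.36,0 | 85,0,-12.8,-2.36,0 | 85,0,-12.8,-2.36,0 | 85,0,-12.8,-2.36,0 | 85,0,-12.8,-2.36,0 | 85,0,-12.8,-2.36,0 | 0,0,-12.8,-2.36,0 | 0,0,-12.8,-2.36,0' | python3 drive.py
echo '0,0,0,0,0 | 0,0,0,0,0 | 0,0,0,0,0 | 0,0,0,0,0 | 0,0,0,0,0 | 0,0,0,0,0' | python3 drive.py
python3 - <<'E'
from h import *
import pickle
s=env.state(); i=env.snapshot("wrist"); cv2.imwrite("pics/w2.png",cv2.resize(i[:,:,::-1],(768,576))); pickle.dump(s,open("w2.pkl","wb")); print(s["eef_pos"],s["tool_rot"])
E
```

```text
t: 2.4
eef_pos: [519.5, 39.2, 260.3]
tool_rot: [3.141, 0.0, 0.051]
force: [1.1, -0.8, 0.2]
opening: 63.2
grip_force: 0.0
t: 2.9
eef_pos: [519.4, 41.0, 260.3]
tool_rot: [3.142, -0.0, 0.054]
force: [0.9, 0.0, 0.4]
opening: -0.0
grip_force: 0.0
[519.4138188   41.0042418  260.30035494] [ 3.14150000e+00 -4.47677612e-05  5.36187541e-02]
```

View pics/w2.png

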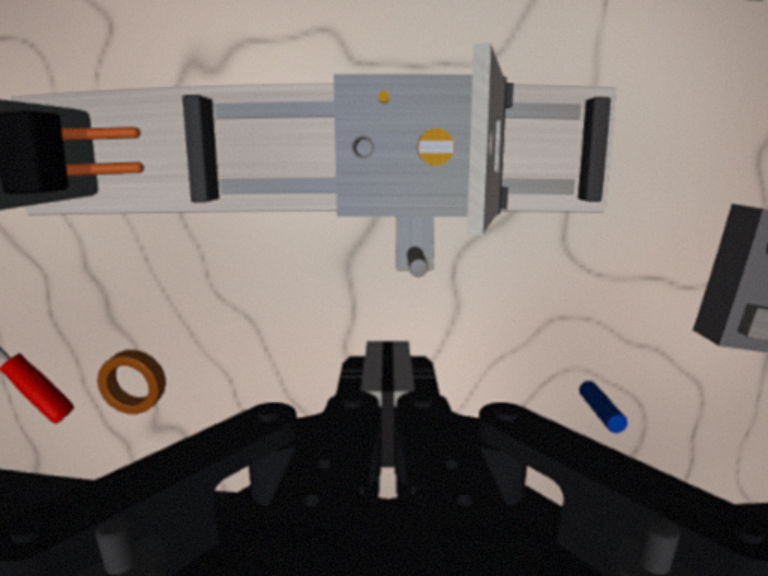

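The wrist view (enlarged 1.5x) shows the post top at (419,267), i.e. (279.3,178) in the original. The carriage hole is at (363,147), i.e. (242,98), and the lid is nearly vertical. The jig runs parallel to the tool.

```bash
python3 - <<'E'
from h import *
import pickle
np.set_printoptions(precision=1,suppress=True)
s=pickle.load(open("w2.pkl","rb")); w=ray("wrist",(279.3,178),s); h=ray("wrist",(242,98),s)
print("post",atz(w,74),tri(w,ray("top",(264,201))))
print("hole",atz(h,50),tri(h,ray("top",(247,172.5))),tri(h,ray("scene",(282.3,205.7))))
for n,p,z in(("stop",(207/1.5,148/1.5),38),("stopface bot",(217/1.5,150/1.5),23),("bar",(597/1.5,149/1.5),38)): print(n,atz(ray("wrist",p,s),z))
yj=np.array([-.0536,.9986,0]);xj=np.array([.9986,.0536,0])
p=atz(w,74); t=p-8*xj-45*yj; t[2]=45; print("rel start",rel(t))
E
```

```text
post [511.2  18.4  74. ] (array([512.1,  17.5,  76.8]), [np.float64(1.2006867184614314), np.float64(1.2006867184614478)])
hole [591.8  62.6  50. ] (array([591.1,  60.7,  83.7]), [np.float64(0.22852977015635415), np.float64(0.22852977015632006)]) (array([592.1,  63.6,  48.3]), [np.float64(0.9534680250680533), np.float64(0.9534680250680412)])
stop [586.3 180.5  38. ]
stopface bot [585.1 178.1  23. ]
bar [ 601.7 -112.9   38. ]
rel start [-17.5  67.2 215.3]
```

```bash
echo '0,-0.68,1.32,0,0 | 0,-0.68,2.68,0,0 | 0,-0.68,2.68,1.6,0 | 0,-0.68,2.68,3.2,0 | 0,-0.68,2.68,4.8,0 | 0,-0.68,2.68,6.4,0 | 0,-0.68,2.68,7.6,0 | 0,-0.68,2.68,8.6,0 | 0,-0.68,2.68,8.6,0 | 0,-0.68,2.68,8.6,0 | 0,-0.68,2.68,8.6,0' | python3 drive.py && echo '0,0,-0.4,0,0 | 0,0,-0.8,0,0 | 0,0,-1,0,0 | 0,0,-1.2,0,0 | 0,0,-1.4,0,0 | 0,0,-1.6,0,0 | 0,0,-1.8,0,0 | 0,0,-2,0,0 | 0,0,-2.2,0,0 | 0,0,-2.4,0,0 | 0,0,-2.4,0,0 | 0,0,-2.4,0,0' | python3 drive.py
```

```text
t: 3.87
eef_pos: [507.2, -26.6, 47.0]
tool_rot: [3.141, -0.002, 0.054]
force: [-0.1, 0.2, 0.5]
opening: -0.2
grip_force: 0.0
t: 4.87
eef_pos: [502.3, 34.1, 45.0]
tool_rot: [-3.141, 0.001, 0.055]
force: [0.5, 0.0, -0.6]
opening: 0.2
grip_force: 0.0
```

Converted, -50 mm is -2, -18 mm is -0.72.

```bash
echo '0,0,-0.24,0,0 | 0,0,-0.48,0,0 | 0,0,-0.72,0,0 | 0,0,-0.96,0,0 | 0,0,-1.2,0,0 | 0,0,-1.44,0,0 | 0,0,-1.68,0,0 | 0,0,-1.84,0,0 | 0,0,-2,0,0' | python3 drive.py && echo '0,0,-0.12,0,0 | 0,0,-0.24,0,0 | 0,0,-0.32,0,0 | 0,0,-0.4,0,0 | 0,0,-0.48,0,0 | 0,0,-0.48,0,0' | python3 drive.py
```

```text
t: 5.62
eef_pos: [499.8, 83.7, 45.2]
tool_rot: [3.141, 0.001, 0.054]
force: [-1.2, -4.0, -2.4]
opening: -0.1
grip_force: 1.6
t: 6.12
eef_pos: [499.5, 95.6, 45.4]
tool_rot: [-3.141, -0.0, 0.054]
force: [-2.1, -2.4, -1.4]
opening: -0.1
grip_force: 0.8
```

Converted, -6 mm is -0.24, -4 mm is -0.16.

```bash
echo '0,0,-0.08,0,0 | 0,0,-0.16,0,0 | 0,0,-0.24,0,0 | 0,0,-0.24,0,0' | python3 drive.py && echo '0,0,-0.08,0,0 | 0,0,-0.16,0,0 | 0,0,-0.16,0,0' | python3 drive.py
```

```text
t: 6.45
eef_pos: [499.3, 98.5, 45.3]
tool_rot: [3.138, 0.001, 0.052]
force: [-2.9, -11.2, 2.9]
opening: 0.1
grip_force: 6.0
t: 6.7
eef_pos: [499.2, 98.9, 45.3]
tool_rot: [3.134, 0.002, 0.049]
force: [-4.2, -23.9, 7.3]
opening: 0.5
grip_force: 12.3
```

The force rose to 24 N with the motion stopped, so the carriage is home. I'll back off, go up and look.

Converted, 20 mm is 0.8, -215 mm is -8.6.

```bash
echo '0,0,0.8,0,0 | 0,0,1.6,0,0 | 0,0,1.6,-1.4,0 | 0,0,1.6,-2.8,0 | 0,0,1.6,-4.4,0 | 0,0.8,1.6,-6,0 | 0,0.8,0.8,-7.6,0 | 0,0.8,0,-8.6,0 | 0,0.8,0,-8.6,0 | 0,0.8,0,-8.6,0 | 0,0.8,0,-8.6,0 | 0,0.8,0,-8.6,0' | python3 drive.py
python3 - <<'E'
from h import *
import pickle
s=env.state(); i=env.snapshot("wrist"); cv2.imwrite("pics/w3.png",cv2.resize(i[:,:,::-1],(768,576))); pickle.dump(s,open("w3.pkl","wb")); print(s["eef_pos"],s["tool_rot"])
E
```

```text
t: 7.7
eef_pos: [518.6, 105.5, 259.0]
tool_rot: [3.141, 0.002, 0.053]
force: [-0.1, -0.7, 0.4]
opening: 0.6
grip_force: 0.0
[518.55896712 105.53815647 259.01960841] [3.14129633e+00 1.58226444e-03 5.30871586e-02]
```

View pics/w3.png

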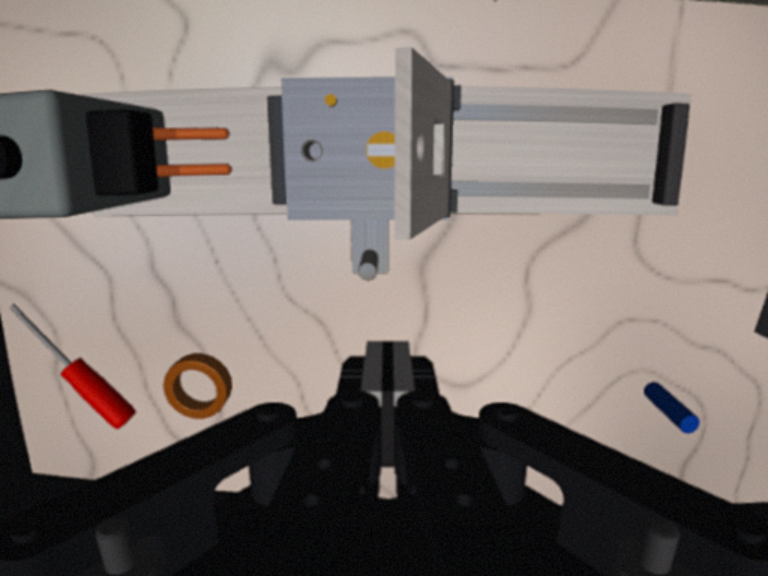

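The carriage sits flat against the stop. The hole is at (313,150), the post at (368,270), and the lid's free edge at (404,145) leans toward the stop (all 1.5x pixels).

```bash
python3 - <<'E'
from h import *
import pickle
np.set_printoptions(precision=1,suppress=True)
s=pickle.load(open("w3.pkl","rb")); W=lambda u,v:ray("wrist",(u/1.5,v/1.5),s)
yj=np.array([-.0536,.9986,0]);xj=np.array([.9986,.0536,0])
p=atz(W(368,269),74); print("post",p)
h=atz(W(313,150),50); print("hole",h,"from post",p+84*xj+40*yj)
hinge=h-95*yj; hinge[2]=56
for px in(396,404,411):
  for z in (140,160,168,171): print(px,z,(atz(W(px,145),z)-hinge)@yj, np.sqrt(115**2-(z-56)**2))
s2=env.state()
for th in(1.55,1.35,1.1,.8,.5,.25,.1,.03):
  c=hinge+88*np.cos(th)*yj-4*np.sin(th)*yj; c[2]=56+88*np.sin(th)+4*np.cos(th); print(th,c,"tcp rel",rel(c-15*yj,s2))
E
```

```text
post [507.  118.8  74. ]
hole [586.8 162.7  50. ] from post [588.7 163.3  74. ]
396 140 37.17979177250287 78.54298186343577
396 160 37.5429820529252 49.08156476723211
396 168 37.68825816509413 26.095976701399778
396 171 37.742736707157476 0.0
404 140 32.932530925324365 78.54298186343577
404 160 33.62087044452058 49.08156476723211
404 168 33.89620625219906 26.095976701399778
404 171 33.99945718007849 0.0
411 140 29.21513340426555 78.54298186343577
411 160 30.188058452272678 49.08156476723211
411 168 30.577228471475518 26.095976701399778
411 171 30.723167228676584 0.0
1.55 [592.   65.7 144.1] tcp rel [ 71.5  58.5 114.8]
1.35 [591.   83.2 142.7] tcp rel [ 71.5  41.  116.1]
1.1 [589.9 104.1 136.2] tcp rel [ 71.5  20.  122.6]
0.8 [588.7 126.2 121.9] tcp rel [ 71.5  -2.1 137. ]
0.5 [587.8 143.1 101.7] tcp rel [ 71.5 -19.  157.2]
0.25 [587.3 152.   81.6] tcp rel [ 71.5 -27.9 177.2]
0.1 [587.2 154.9  68.8] tcp rel [ 71.5 -30.8 190.1]
0.03 [587.2 155.6  62.6] tcp rel [ 71.5 -31.5 196.2]
```

Converted, 71 mm is 2.84, 40 mm is 1.6.

```bash
echo '0,1.4,1.6,0,0 | 0,2.84,3.2,0,0 | 0,2.84,3.2,0,0 | 0,2.84,3.2,1.6,0 | 0,2.84,3.2,3.2,0 | 0,2.84,3.2,4.64,0 | 0,2.84,3.2,4.64,0 | 0,2.84,3.2,4.64,0' | python3 drive.py && echo '0,0,-0.48,0,0 | 0,0,-0.96,0,0 | 0,0,-1.44,0,0 | 0,0,-1.92,0.12,0 | 0,0,-2.4,0.28,0 | 0,0,-2.84,0.52,0 | 0,0,-3.28,0.84,0 | 0,0,-3.64,1.24,0 | 0,0,-3.96,1.64,0 | 0,0,-4.16,2.04,0 | 0,0,-4.32,2.44,0' | python3 drive.py
```

```text
t: 8.42
eef_pos: [592.8, 29.5, 142.8]
tool_rot: [-3.141, 0.005, 0.053]
force: [0.5, 0.2, 0.5]
opening: -0.1
grip_force: 0.0
t: 9.33
eef_pos: [587.8, 138.6, 81.7]
tool_rot: [3.142, 0.001, 0.054]
force: [0.1, -0.7, 0.3]
opening: -0.2
grip_force: 0.2
```

```bash
echo '0,0,-0.08,0.24,0 | 0,0,-0.12,0.48,0 | 0,0,-0.12,0.6,0 | 0,0,-0.12,0.68,0 | 0,0,-0.12,0.76,0 | 0,0,-0.12,0.76,0' | python3 drive.py && echo '0,0,0,-1.6,0 | 0,-1.4,1.6,-3.2,0 | 0,-2.8,3.2,-4.8,0 | 0,-2.8,3.2,-6.4,0 | 0,-2.8,3.2,-7.8,0 | 0,-2.8,3.2,-7.8,0 | 0,-2.8,3.2,-7.8,0 | 0,-2.8,3.2,-7.8,0' | python3 drive.py
python3 - <<'E'
from h import *
import pickle
s=env.state(); i=env.snapshot("wrist"); cv2.imwrite("pics/w4.png",cv2.resize(i[:288,:,::-1],None,fx=1.5,fy=1.5)); pickle.dump(s,open("w4.pkl","wb")); print(s["eef_pos"],s["tool_rot"])
E
```

```text
t: 9.83
eef_pos: [588.4, 140.6, 64.5]
tool_rot: [3.141, -0.001, 0.053]
force: [-0.5, 0.3, -0.2]
opening: 0.2
grip_force: 0.2
t: 10.5
eef_pos: [523.4, 56.9, 261.5]
tool_rot: [3.141, -0.005, 0.053]
force: [-0.2, 0.5, -1.2]
opening: 0.1
grip_force: 0.0
[523.35381102  56.8929053  261.54014744] [ 3.14091942 -0.0046207   0.05255358]
```

View pics/w4.png

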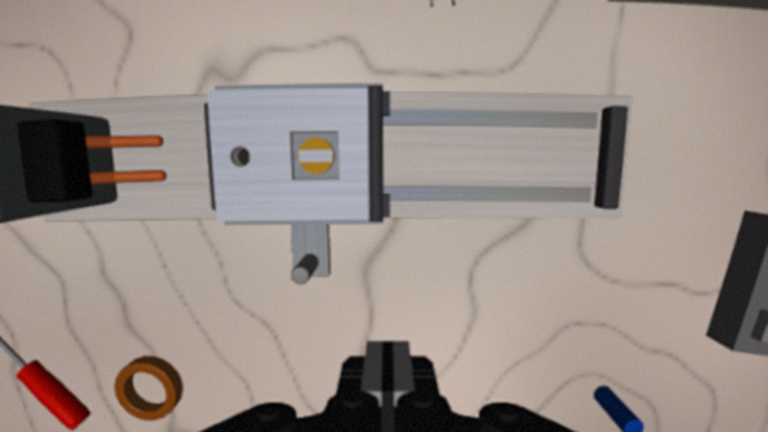

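The lid is down and ajar, and the carriage is still home. The lid hole is at (240,156) in 1.5x pixels. I'll move over it for a closer measurement.

```bash
python3 - <<'E'
from h import *
import pickle
np.set_printoptions(precision=1,suppress=True)
s=pickle.load(open("w4.pkl","rb")); h=atz(ray("wrist",(160,104),s),65); print(h, rel((h[0]-10,h[1],170)))
E
```

```text
[586.6 163.4  65. ] [  59.3 -103.2   89.8]
```

Converted, -103 mm is -4.12, 90 mm is 3.6.

```bash
echo '0,1.2,-1.6,0.8,0 | 0,2.36,-3.2,2,0 | 0,2.36,-4.12,3.6,0 | 0,2.36,-4.12,3.6,0 | 0,2.36,-4.12,3.6,0 | 0,2.36,-4.12,3.6,0 | 0,2.36,-4.12,3.6,0' | python3 drive.py
cat > snap.py <<'E'
from h import *
import pickle,sys
n=sys.argv[1]
s=env.state(); i=env.snapshot("wrist"); cv2.imwrite(f"pics/{n}.png",i[:,:,::-1]); pickle.dump(s,open(n+".pkl","wb")); print(s["eef_pos"],s["tool_rot"])
E
python3 snap.py w5
echo '0,-1.6,0,-2.4,0 | 0,-1.6,0,-2.4,0 | 0,-1.6,0,-2.4,0 | 0,-1.6,0,-2.4,0' | python3 drive.py; python3 snap.py w6
python3 - <<'E'
from h import *
import pickle
P=(586.6,163.4,65)
o=[]
for n in("w5","w6"):
    s=pickle.load(open(n+".pkl","rb")); i=cv2.imread(f"pics/{n}.png")
    m=env.camera_model("wrist");f=192/np.tan(np.radians(m["fov_y"]/2));T=np.array(m["mount"])
    q=T[:3,:3].T@(rel(P,s)-T[:3,3]); uv=cv2.projectPoints(q[None],np.zeros(3),np.zeros(3),np.array([[f,0,m["cx"]],[0,f,m["cy"]],[0,0,1]]),np.array(m["dist_coeffs"]))[0][0,0]
    x,y=int(uv[0])-30,int(uv[1])-30; print(n,uv,"crop",x,y)
    c=cv2.resize(i[y:y+60,x:x+60],(360,360),interpolation=cv2.INTER_CUBIC)
    for k in range(0,60,10): cv2.line(c,(k*6,0),(k*6,8),(0,0,255));cv2.line(c,(0,k*6),(8,k*6),(0,0,255))
    o.append(c)
cv2.imwrite("pics/c1.png",np.hstack(o))
E
```

```text
t: 11.13
eef_pos: [575.8, 162.9, 168.9]
tool_rot: [3.141, 0.001, 0.054]
force: [0.4, -0.3, 0.4]
opening: 0.2
grip_force: 0.0
[575.78611755 162.91756287 168.85195384] [3.14118481e+00 9.99128922e-04 5.37749991e-02]
t: 11.52
eef_pos: [536.7, 160.6, 232.3]
tool_rot: [3.141, -0.006, 0.052]
force: [-0.1, 0.2, -0.7]
opening: -0.1
grip_force: 0.0
[536.73907455 160.63118946 232.3065603 ] [ 3.14132665 -0.00551461  0.05249573]
w5 [258.68447918 176.30047362] crop 228 146
w6 [258.31659516 123.12261158] crop 228 93
```

View pics/c1.png

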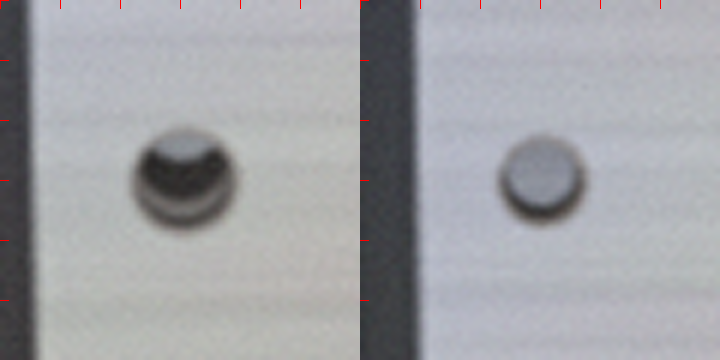

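Both views agree that the lid hole is at (586.6,163.4). I'll go to the pin and view it from the same relative pose, so any camera bias cancels.

```bash
python3 -c "
from h import *
print(rel((528,-281,181)))"
echo '85,0,1.6,0,0 | 85,0,3.2,0,0 | 85,0,4.8,0,0 | 85,0,6.4,0,0 | 85,0,8,0,0 | 85,0,9.6,0,0 | 85,0,11.2,0,0 | 85,0,12.8,0,0 | 85,0,14.4,0,0 | 85,0,16,0,0 | 85,0.4,17.6,1,0 | 85,0.6,17.6,2.04,0' | python3 drive.py && echo '85,0,0,0,0 | 85,0,0,0,0 | 85,0,0,0,0' | python3 drive.py
python3 snap.py w7
python3 - <<'E'
from h import *
import pickle
s=pickle.load(open("w7.pkl","rb")); i=cv2.imread("pics/w7.png")
m=env.camera_model("wrist");f=192/np.tan(np.radians(m["fov_y"]/2));T=np.array(m["mount"])
q=T[:3,:3].T@(rel((538,-282,70),s)-T[:3,3]); uv=q[:2]/q[2]*f+[m["cx"],m["cy"]]
x,y=int(uv[0])-40,int(uv[1])-40; print(uv,x,y)
c=cv2.resize(i[y:y+80,x:x+80],(480,480),interpolation=cv2.INTER_CUBIC)
for k in range(0,80,10): cv2.line(c,(k*6,0),(k*6,8),(0,0,255));cv2.line(c,(0,k*6),(8,k*6),(0,0,255))
cv2.imwrite("pics/c2.png",c)
E
```

```text
[-31.71659698 440.14942245  49.94149904]
t: 12.57
eef_pos: [573.8, -287.2, 179.0]
tool_rot: [3.136, -0.002, 0.044]
force: [0.6, -0.5, -0.3]
opening: 84.9
grip_force: 0.0
t: 12.82
eef_pos: [574.9, -276.6, 179.0]
tool_rot: [-3.141, -0.0, 0.055]
force: [0.0, 0.1, 0.0]
opening: 85.2
grip_force: 0.0
[ 574.89987236 -276.57003007  179.03271977] [-3.14132527e+00 -4.18603863e-04  5.46923092e-02]
[262.63854715 230.21126242] 222 190
```

View pics/c2.png

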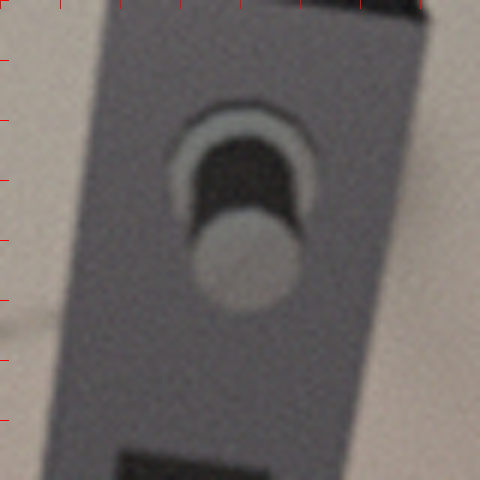

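The knob top is at (263.2,233.2) and the collar is centred near (262.7,219.8).

```bash
python3 - <<'E'
from h import *
import pickle
np.set_printoptions(precision=1,suppress=True)
s=pickle.load(open("w7.pkl","rb")); a=ray("wrist",(263.2,233.2),s)
print(atz(a,77),atz(ray("wrist",(262.7,219.8),s),45))
s1=pickle.load(open("w1.pkl","rb")); print(tri(a,ray("wrist",(262,182),s1)))
print(rel((528,-281.5,181)))
E
```

```text
[ 538.2 -282.4   77. ] [ 538.1 -282.4   45. ]
(array([ 535.3, -282.9,   70. ]), [np.float64(0.2393303261286176), np.float64(0.23933032612871696)])
[-47.5   2.4  -1.2]
```

Converted, -46 mm is -1.84, -40 mm is -1.6.

```bash
echo '85,-1.6,0,-0.08,0 | 85,-1.84,0.28,-0.08,0 | 85,-1.84,0.28,-0.08,0 | 85,-1.84,0.28,-0.08,0 | 85,-1.84,0.28,-0.08,0' | python3 drive.py; python3 snap.py w8; python3 - <<'E'
from h import *
import pickle
np.set_printoptions(precision=1,suppress=True)
s=pickle.load(open("w8.pkl","rb")); g=cv2.cvtColor(cv2.imread("pics/w8.png"),6)
m=env.camera_model("wrist");f=192/np.tan(np.radians(m["fov_y"]/2));T=np.array(m["mount"])
q=T[:3,:3].T@(rel((537,-282,77),s)-T[:3,3]); uv=q[:2]/q[2]*f+[m["cx"],m["cy"]]; print("pred",uv)
x,y=int(uv[0])-22,int(uv[1])-26; c=cv2.resize(g[y:y+52,x:x+44],None,fx=6,fy=6,interpolation=2)
H=cv2.HoughCircles(cv2.medianBlur(c,5),cv2.HOUGH_GRADIENT,1,10,param1=80,param2=15,minRadius=40,maxRadius=68)
for u,v,r in H[0][:4]:
    p=(x+(u+.5)/6-.5,y+(v+.5)/6-.5); print(p,r/6,atz(ray("wrist",p,s),77))
s7=pickle.load(open("w7.pkl","rb"))
p=(x+H[0][0][0]/6,y+H[0][0][1]/6); print(tri(ray("wrist",p,s),ray("wrist",(263.2,233.2),s7)))
E
```

```text
t: 13.28
eef_pos: [530.3, -286.2, 181.9]
tool_rot: [3.141, -0.003, 0.055]
force: [-0.0, 0.3, -0.6]
opening: 85.1
grip_force: 0.0
[ 530.34987206 -286.17618687  181.87209646] [ 3.14051886e+00 -2.58202058e-03  5.49216031e-02]
pred [253.7 181.3]Traceback (most recent call last):
  File "<stdin>", line 9, in <module>
TypeError: 'NoneType' object is not subscriptable
```

```bash
python3 - <<'E'
from h import *
import pickle
np.set_printoptions(precision=1,suppress=True)
s=pickle.load(open("w8.pkl","rb")); g=cv2.cvtColor(cv2.imread("pics/w8.png"),6)
c=cv2.resize(g[140:225,205:300],None,fx=6,fy=6,interpolation=2)
H=cv2.HoughCircles(cv2.medianBlur(c,7),cv2.HOUGH_GRADIENT,1,15,param1=40,param2=12,minRadius=40,maxRadius=90)
if H is not None:
  for u,v,r in H[0][:5]:
    p=(205+(u+.5)/6-.5,140+(v+.5)/6-.5); print(p,r/6,atz(ray("wrist",p,s),77),atz(ray("wrist",p,s),45))
st=env.state(); print(rel((538.2,-282.4,49),st))
E
```

```text
(np.float32(253.83333), np.float32(172.16667)) 12.666667 [ 544.5 -281.7   77. ] [ 537.8 -281.7   45. ]
(np.float32(252.16667), np.float32(174.5)) 11.383334 [ 542.5 -280.5   77. ] [ 535.6 -280.3   45. ]
(np.float32(253.5), np.float32(178.5)) 8.45 [ 539.3 -281.7   77. ] [ 531.9 -281.7   45. ]
(np.float32(256.16666), np.float32(174.83333)) 11.8 [ 542.4 -283.7   77. ] [ 535.4 -283.9   45. ]
(np.float32(255.0), np.float32(169.66667)) 10.033334 [ 546.5 -282.5   77. ] [ 540.1 -282.6   45. ]
[  7.8  -3.3 132.5]
```

```bash
echo '85,0.32,-0.14,1.6,0 | 85,0.32,-0.14,3.2,0 | 85,0.32,-0.14,4.4,0 | 85,0.32,-0.14,5,0 | 85,0.32,-0.14,5.28,0 | 85,0.32,-0.14,5.28,0 | 85,0.32,-0.14,5.28,0 | 85,0.32,-0.14,5.28,0' | python3 drive.py && echo '40,0,0,0,0 | 10,0,0,0,0 | 10,0,0,0,0 | 10,0,0,0,0 | 10,0,0,0,0 | 10,0,0,0,0 | 10,0,0,0,0 | 10,0,0,0,0 | 10,0,0,0,0 | 10,0,0,0,0 | 10,0,0,0,0 | 10,0,0,0,0' | python3 drive.py 70
```

```text
t: 14.0
eef_pos: [538.2, -283.2, 50.2]
tool_rot: [3.14, -0.003, 0.054]
force: [0.0, -1.2, 0.3]
opening: 84.7
grip_force: 0.0
t: 15.0
eef_pos: [537.0, -283.0, 48.6]
tool_rot: [3.141, -0.0, 0.054]
force: [-1.1, 0.6, 5.7]
opening: 13.9
grip_force: 68.2
```

Converted, -110 mm is -4.4, -100 mm is -4.

```bash
echo '10,0,0,-0.4,0 | 10,0,0,-1,0 | 10,0,0,-1.6,0 | 10,0,0,-2.4,0 | 10,0,0,-4,0 | 10,0,0,-4.4,0 | 10,0,0,-4.4,0 | 10,0,0,-4.4,0 | 10,0,0,-4.4,0' | python3 drive.py; python3 snap.py w9; python3 -c "
import cv2
i=cv2.imread('pics/w9.png'); cv2.imwrite('pics/c3.png',cv2.resize(i[100:384,110:400],None,fx=2,fy=2))"
```

```text
t: 15.75
eef_pos: [536.2, -282.6, 157.2]
tool_rot: [-3.141, 0.002, 0.054]
force: [0.9, 0.8, -0.8]
opening: 13.9
grip_force: 68.3
[ 536.1739131  -282.6240898   157.21312561] [-3.14082661e+00  1.51491458e-03  5.38109028e-02]
```

View pics/c3.png

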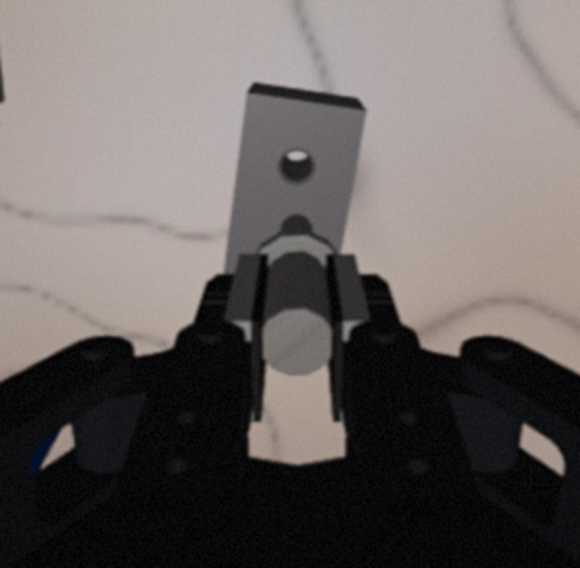

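The pin is held upright between the pads, with the knob top at (258.5,270) and the emptied stand hole at (258.5,182.5).

```bash
python3 - <<'E'
from h import *
import pickle
np.set_printoptions(precision=2,suppress=True)
s=pickle.load(open("w9.pkl","rb"))
print("stand hole",atz(ray("wrist",(258.5,182.5),s),40))
for k,z in(((258.5,270),28.4),):
    p=atz(ray("wrist",k,s),s["eef_pos"][2]+z); print("knob rel tool",rel(p,s))
t=Ro.from_euler("z",.0536).apply([-1.2,0,0])+[586.6,163.4,0]; t[2]=157
print(rel(t))
E
```

```text
stand hole [ 538.56 -282.33   40.  ]
knob rel tool [  2.09  -0.23 -28.4 ]
[  73.27 -442.6     0.23]
```

Units first: shifts go in units of 25 mm and turns go in units of 0.25 rad. So 73 mm is 2.92, 64 mm is 2.56.

```bash
echo '10,0.24,-1.4,0,0 | 10,0.48,-2.8,0,0 | 10,0.72,-4.4,0,0 | 10,0.96,-6,0,0 | 10,1.2,-7.6,0,0 | 10,1.6,-9.2,0,0 | 10,1.84,-10.8,0,0 | 10,2.08,-12.4,0,0 | 10,2.32,-14,0,0 | 10,2.56,-15.6,0,0 | 10,2.8,-17,0,0 | 10,2.92,-17.704,0,0' | python3 drive.py && echo '10,0,0,0,0 | 10,0,0,0,0 | 10,0,0,0,0 | 10,0,0,0,0 | 10,0,0,0,0' | python3 drive.py; python3 -c "
from h import *
t=Ro.from_euler('z',.0536).apply([-1.5,0,0])+[586.6,163.4,0]; t[2]=115;print(rel(t))"; python3 snap.py w10
```

```text
t: 16.8
eef_pos: [584.4, 168.8, 157.1]
tool_rot: [-3.139, 0.002, 0.059]
force: [-0.2, 0.7, -0.0]
opening: 13.9
grip_force: 68.4
t: 17.22
eef_pos: [586.1, 161.3, 158.0]
tool_rot: [3.141, 0.0, 0.052]
force: [0.1, -0.3, -0.7]
opening: 13.8
grip_force: 68.4
[-0.8471318  -2.05389371 43.00919872]
[586.06844704 161.34570047 158.01043052] [3.14083180e+00 3.72411681e-04 5.16233872e-02]
```

Converted, -2 mm is -0.08, -0.8 mm is -0.032.

```bash
echo '10,-0.032,-0.08,0.6,0 | 10,-0.032,-0.08,1.2,0 | 10,-0.032,-0.08,1.72,0 | 10,-0.032,-0.08,1.72,0 | 10,-0.032,-0.08,1.72,0 | 10,-0.032,-0.08,1.72,0 | 10,-0.032,-0.08,1.72,0' | python3 drive.py; for i in 1 2 3; do echo '10,0,0,0,0' | python3 drive.py|sed -n 2p; done; python3 snap.py w11
python3 - <<'E'
from h import *
import pickle
i=cv2.imread("pics/w11.png"); cv2.imwrite("pics/c4.png",i[120:330,130:390])
E
```

```text
t: 17.85
eef_pos: [585.6, 165.0, 116.3]
tool_rot: [-3.141, -0.001, 0.054]
force: [-0.4, 0.3, -0.5]
opening: 14.1
grip_force: 68.4
eef_pos: [585.5, 165.1, 116.2]
eef_pos: [585.3, 165.0, 115.9]
eef_pos: [585.2, 165.0, 115.7]
[585.22672076 165.04378091 115.71908245] [-3.14155946e+00 -6.87685806e-04  5.38438797e-02]
```

```bash
echo '10,0,0.06,0,0 | 10,0,0.06,0,0 | 10,0,0.06,0,0 | 10,0,0.06,0,0 | 10,0,0.06,0,0 | 10,0,0.06,0,0' | python3 drive.py; echo '10,0,0,0,0 | 10,0,0,0,0' | python3 drive.py|sed -n 2,4p
```

```text
t: 18.65
eef_pos: [585.1, 163.5, 115.3]
tool_rot: [3.142, -0.0, 0.054]
force: [-0.8, 0.4, -1.4]
opening: 13.6
grip_force: 68.4
eef_pos: [585.1, 163.5, 115.3]
tool_rot: [3.142, -0.0, 0.054]
force: [0.2, -0.5, -1.0]
```

Aligned at (585.1,163.5). I'll insert slowly and watch the force.

Converted, 14 mm is 0.56, 12 mm is 0.48.

```bash
echo '10,0,0,0.16,0 | 10,0,0,0.32,0 | 10,0,0,0.48,0 | 10,0,0,0.56,0 | 10,0,0,0.56,0 | 10,0,0,0.56,0' | python3 drive.py|sed -n 2,4p; echo '10,0,0,0.12,0 | 10,0,0,0.24,0 | 10,0,0,0.32,0 | 10,0,0,0.32,0' | python3 drive.py|sed -n 2,4p
```

```text
eef_pos: [585.0, 163.4, 101.1]
tool_rot: [3.141, 0.0, 0.054]
force: [-0.6, -0.4, -1.3]
eef_pos: [584.8, 163.3, 92.7]
tool_rot: [3.141, 0.001, 0.054]
force: [-0.0, -0.5, -1.0]
```

```bash
echo '10,0,0,0.16,0 | 10,0,0,0.32,0 | 10,0,0,0.48,0 | 10,0,0,0.64,0 | 10,0,0,0.64,0 | 10,0,0,0.64,0' | python3 drive.py|sed -n 2,4p; echo '10,0,0,0.08,0 | 10,0,0,0.16,0 | 10,0,0,0.24,0 | 10,0,0,0.32,0 | 10,0,0,0.32,0 | 10,0,0,0.32,0' | python3 drive.py
```

```text
eef_pos: [584.9, 163.4, 76.9]
tool_rot: [3.141, 0.001, 0.054]
force: [0.1, 0.7, -0.5]
t: 20.65
eef_pos: [585.4, 163.9, 69.5]
tool_rot: [-3.141, -0.001, 0.054]
force: [-0.1, 2.2, 2.0]
opening: 14.0
grip_force: 68.5
```

```bash
echo '10,0,0,0.04,0 | 10,0,0,0.08,0 | 10,0,0,0.08,0 | 10,0,0,0.08,0' | python3 drive.py 110|sed -n 2,7p; echo '10,0,0,0.04,0 | 10,0,0,0.04,0 | 10,0,0,0.04,0' | python3 drive.py|sed -n 2,7p
```

```text
eef_pos: [585.5, 163.9, 68.6]
tool_rot: [-3.141, -0.001, 0.054]
force: [-3.1, -0.5, 12.4]
opening: 13.3
grip_force: 107.8
eef_pos: [585.6, 164.0, 68.4]
tool_rot: [-3.142, -0.002, 0.054]
force: [-7.1, -0.3, 19.0]
opening: 13.3
grip_force: 108.7
```

Pressing with 19 N at the predicted depth. I'll add a slight nudge toward the stop so the carriage is certainly home.

Converted, -1.5 mm is -0.06, -1 mm is -0.04.

```bash
echo '10,0,-0.02,0,0 | 10,0,-0.04,0,0 | 10,0,-0.06,0,0 | 10,0,-0.06,0,0 | 10,0,-0.06,0,0' | python3 drive.py|sed -n 2,7p; echo '10,0,0,0,0 | 10,0,0,0,0 | 10,0,0,0,0 | 10,0,0,0,0' | python3 drive.py
```

```text
eef_pos: [585.6, 164.1, 68.3]
tool_rot: [3.14, -0.001, 0.053]
force: [-7.6, -4.4, 19.8]
opening: 13.3
grip_force: 108.6
t: 21.98
eef_pos: [585.7, 164.1, 68.4]
tool_rot: [3.14, -0.001, 0.053]
force: [-6.8, -4.3, 22.1]
opening: 12.8
grip_force: 108.6
```

```bash
python3 -c "
from station import env
print(env.sign_off())"
```

```text
the job is handed in; nothing more can be done
None
```

I handed the job in with the carriage home against the stop, the lid shut and the pin still held pressed down at about 20 N. After the pin went in I checked only by force and depth readings, not by camera: the press bottomed out at the expected height, and a 4 N push toward the stop moved nothing.

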